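Thread the long knock-out rod through the mould frame

TASK

Three steel knock-out rods stand upright in the wooden rack block. Take the longest one (the one standing tallest) by its head and thread it upright down through the wide hole in the top plate of the steel mould frame and on through the matching hole in the bottom plate, until its collar rests flat on the top plate, then let go. Lower it gently all the way; do not let it drop through.

Things in the scene. Friction and masses are not known exactly. Their poses are not given: they have to be found in the camera images.
- rod_grip (a point): Centre of the longest rod's dark round head (26 mm diameter, 44 mm tall), to grip from above from any side. Under the head: collar 50 mm diameter, 8 mm thick; under that a steel shank 16 mm diameter, 110 mm long. This point is on the axis, 22 mm above the collar's top, 30 mm above its underside, 140 mm above the shank's lower end; z axis up the rod. Rod mass 0.33 to 0.53 kg.
- rod_tip (a point): Centre of the lower end of that rod's shank. It stands in one of 3 sockets (18 mm wide, 30 mm deep, 70 mm apart) of a wooden block 60 x 210 mm, 42 mm high: free once lifted over 30 mm. The other two rods there have equal heads and collars but shanks of 62 and 45 mm, so stand 48 and 65 mm lower (tops 126 and 109 mm above the table). z axis up the rod.
- upper_hole (a point): Centre of the 34 mm through hole in the mould frame's top plate, at the plate's top face, 118 mm above the table. The frame is fixed: two level steel plates 150 x 150 x 18 mm, one above the other with a 57 mm gap, on side rails, open at two sides; each plate has this one hole at its middle. z axis up.
- lower_hole (a point): Centre of the 34 mm through hole in the mould frame's bottom plate, at that plate's underside, 25 mm above the table and 93 mm straight below upper_hole. With the rod home, its lower end stands about 17 mm below this point, clear of the table. z axis up.

How it is judged (in metres and radians):
On the way:
1. the rod's lower end has passed down through the hole of the top plate (z of rod_tip in the frame of upper_hole below -0.025 m and horizontal distance between rod_tip and upper_hole below 0.02 m), for 0.05 s.
At the end, for the whole second after the job is handed in: The longest rod stands in the mould frame, through both holes: its lower end is at least 10 mm below the underside of the bottom plate and within 15 mm of the hole's axis, its collar rests flat on the top plate (within 5 mm), it is upright within 7 degrees, at rest and released (z of rod_tip in the frame of lower_hole below -0.01 m and horizontal distance between rod_tip and lower_hole below 0.015 m and horizontal distance between rod_grip and upper_hole below 0.02 m and z of rod_grip in the frame of upper_hole below 0.035 m and angle between rod_grip's own z axis and vertical below 0.12 rad and linear speed of rod below 0.02 m/s); the robot touches nothing.
It fails at once if the rod drops through the frame (faster than 0.7 m/s while in the hole) (z of rod_tip in the frame of upper_hole below 0 m and horizontal distance between rod_tip and upper_hole below 0.03 m and linear speed of rod above 0.7 m/s).
It also fails if it takes over 38 s, if anything falls off the work surface, if the arm or the gripper's body presses on something with over 40 N, if the wrist force passes 120 N, or if a joint passes its speed limit or range.

ROBOT

A 6-joint arm with a two-finger parallel gripper is mounted at the origin on the work surface. World frame = base frame: x ahead of the robot, y to its left, z up, the work surface at z = 0. Lengths are in m, angles in degrees, forces in N, time in s.
With the tool pointing down it reaches from about 0.3 to 0.875 m from the base axis. Payload 4.2 kg.
Tool frame: the origin (TCP) lies midway between the tips of the shut fingers; the grasp point (between the pads) lies 19 mm behind it; y points along the fingers, z is the direction in which the jaws open and shut, and the axes are right-handed (so a half turn about y gives the same grasp; the last joint's range is limited). The gripper opens to 85 mm and grips with 20 to 120 N. Pads are 22 mm wide; open, the fingers measure 114 mm over their backs; the gripper's body (76 mm by 85 mm) begins 54 mm behind the grasp point. The pads swing forward as they close: fully open they stand 13 mm farther back than shut.
Start: joints at [68.01, 18.312, 89.639, -0, 72.044, -1.146], TCP at [0.205, 0.537, 0.231] pointing down, gripper open.
Joint ranges: [-177.97, 177.97], [-48.28, 115.42], [12.27, 149.76], [-77.06, 257.06], [2.81, 150.46], [-146.56, 146.56]. Speed limits (degrees/s): [147.25, 147.25, 180, 180, 180, 180].

INTERFACE

Orientations are given as [roll, pitch, yaw] about the fixed x, y, z axes, in that order (R = Rz(yaw) Ry(pitch) Rx(roll)).
In Python, from cell import manip gives the robot as it stands.
- The arm moves only by the shell command python3 -m pendant 'ROWS'. ROWS is JSON, a list of rows, each a list of 3 entries, a list of its own where there are three numbers: the shift along the tool's x, y, z in units of 120 mm (1.0 is 120 mm), then the turn, a rotation vector about the tool's x, y, z in units of 45 degrees (1.0 is 45 degrees), then the closure, from -1 (fully open) to 1 (shut), so that 0 is half open. A call has 1 to 5 rows; each row shifts and turns the commanded pose from where the row before left it, along the tool's axes as they then stand; what a row does not reach is not made up. A row lasts 1/8 s, in which the tool goes at most 62.5 mm and 10.7 degrees, less where a joint would pass 70% of its speed; a pose out of reach is approached as far as the arm can. A call with a number of a shift or a turn outside -1 to 1 is refused whole. A call with a gripper value outside its range is refused whole. The fingers move at their own pace and stop on an object; the grip force is fixed at half the most. Time passes only in rows, so rows that do not move let the fingers close. It gives the time, the measured TCP pose, the force and the opening at its end, in the units of the state.
- manip.read_state(): the state, without advancing time (a new reading comes with each control period).
- manip.capture(name): name is "side" or "top" or "wrist"; returns a dict with "img" (420x560x3 uint8, red, green, blue), "range_z" (420x560 float32, m along the optical axis (not along the pixel's ray), 0 where there is no reading), "camera_matrix" (3x3 intrinsics, pixels), "rvec" (rotation vector, rad) and "tvec" (3), from world to camera coordinates, as OpenCV has them; the wrist camera has in their place "T_tool_cam" (4x4, takes a point from camera to tool coordinates, whose origin is the TCP and whose axes are the tool frame's). Camera axes: x right, y down, z forward; pixel columns grow to the right and rows downward; lengths in m; the calibration is good to about 2 mm. A picture is of the moment at which its call begins: read the wrist's pose just before it.
- manip.job_done(): hands the job in, once; it reports no verdict.
Trained networks look in a picture, given as the dict that the camera call returned (one of the last four; its "shot" number tells which), for a name from the list of things; names that differ only in an ending like _2 or _b are one class to them, and where a whole thing is asked for, a point or a joint stands for the part that bears it (a point fixed in the world has none). Each returns a list of dicts, best first, with "score" (0 to 1); they miss things now and then, are a little off and sometimes report something else, mostly with a low value. They report only what shows in the picture. A call takes as long as a camera call.
- manip.search_frame(picture, query): "at" ([x, y, z] in m, in world coordinates, good to about 4 mm: the middle of the surface that is visible of it).
The state is a dict: "clock": time; "joints": joint angles; "joint_velocities": joint speeds; "joint_efforts": joint torques, N m; "position": TCP position; "eef_rot": TCP orientation; "ft_force": force on the tool from outside, world axes, zero at the start; "moment": the same for the moment, N m; "opening": finger opening in m.
Only numpy, scipy, OpenCV 4.12 (cv2) and the standard library are available. Lean on these libraries where they do the work, as an engineer would, in place of code of your own. Each camera call takes 0.05 s, during which the arm holds its last target.

## Working session

There is one attempt and no reset: what is moved stays moved. The work goes in short steps, Python scripts to look and compute and a shell command to move; the robot and the scene stay as the last step left them, time stands still between calls to the robot, and variables do not carry over. Pictures are saved under pics/ and viewed, and the job is handed in when it is done.

```bash
ls; mkdir -p pics
python3 - <<'E'
from cell import manip
import cv2,numpy as np
s=manip.read_state();print(s)
for n in("top","side"):
    c=manip.capture(n);cv2.imwrite(f"pics/{n}0.png",c["img"][:,:,::-1])
    print(n,np.round(c["tvec"],3).tolist(),np.round(c["rvec"],3).tolist())
    for q in("rod_grip","upper_hole","rod_tip","lower_hole"):
        print(q,[(np.round(d["at"],4).tolist(),round(d["score"],2)) for d in manip.search_frame(c,q)][:4])
E
```

```text
pics
{'clock': 0.0, 'joints': array([ 6.80088337e+01,  1.83521682e+01,  8.97074194e+01,  1.67827484e-03,
        7.20454712e+01, -1.14520851e+00]), 'joint_velocities': array([-0.03515202, -0.00924493, -0.04941397,  0.02448112, -0.03207463,
        0.07737326]), 'joint_efforts': array([ 1.55393904e-03, -4.15516877e+01, -2.34160727e+01,  6.37561811e-05,
        8.15719046e-03,  5.36719341e-06]), 'position': array([0.20441771, 0.53691054, 0.23047013]), 'eef_rot': array([-9.01050059e+01,  3.69501262e-03, -2.08464800e+01]), 'ft_force': array([ 0.46599199,  0.37699765, -0.21805068]), 'moment': array([ 0.02169014, -0.02800122,  0.00879484]), 'opening': 0.08527972734740952}
top [0.041, 0.537, 1.051] [2.147, -2.206, 0.048]
rod_grip [([0.548, 0.1, 0.1266], 0.65)]
upper_hole [([0.5419, -0.2316, 0.1208], 0.71)]
rod_tip [([0.5481, 0.0949, 0.1302], 0.85)]
lower_hole [([0.5416, -0.2291, 0.1175], 0.6)]
side [-0.499, 0.185, 0.776] [2.226, -0.262, 0.114]
rod_grip [([0.5422, 0.0898, 0.1262], 0.73)]
upper_hole [([0.5385, -0.2556, 0.1164], 0.83)]
rod_tip [([0.5453, 0.0836, 0.1291], 0.61)]
lower_hole [([0.5429, -0.2564, 0.1176], 0.67)]
```

View pics/top0.png

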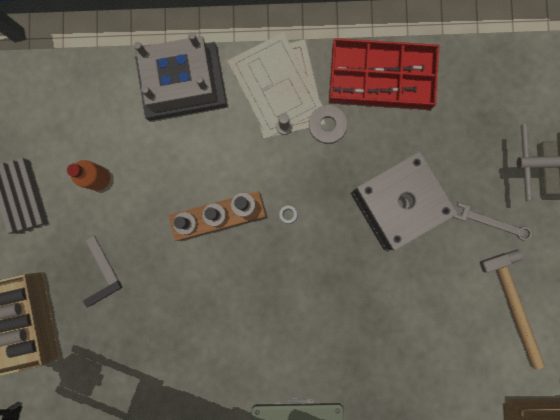

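View pics/side0.png

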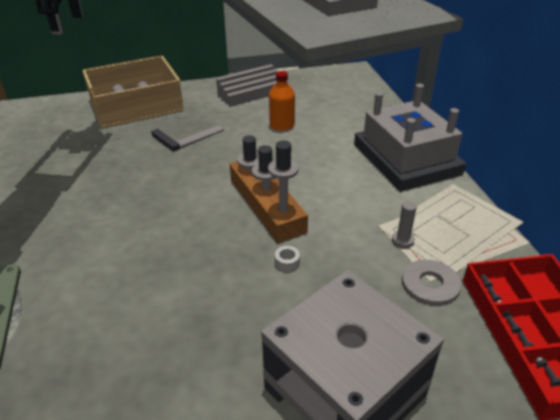

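The top view shows the rack with its heads at (184,223), (213,214) and (242,204), and the frame hole at (407,201). In the side view the tallest rod's head is at (283,153), at the frame end of the rack, and the hole is at (352,336). Next I measure both with depth.

```bash
cat > h.py <<'E'
import numpy as np,cv2
from cell import manip
from scipy.optimize import least_squares
from scipy.spatial.transform import Rotation as Ro
def cloud(c,T=None):
    K=c["camera_matrix"];z=c["range_z"];v,u=np.indices(z.shape)
    P=np.stack([(u-K[0,2])/K[0,0]*z,(v-K[1,2])/K[1,1]*z,z],-1)
    if T is None:
        R=cv2.Rodrigues(np.array(c["rvec"],float))[0];P=(P-np.ravel(c["tvec"]))@R
    else: P=P@T[:3,:3].T+T[:3,3]
    P[z<=0]=np.nan
    return P
def Ttool(s):
    T=np.eye(4);T[:3,:3]=Ro.from_euler('xyz',s["eef_rot"],degrees=True).as_matrix();T[:3,3]=s["position"];return T
def plane_px(c,px,z0,T=None):
    """pixels -> world on plane z=z0"""
    K=c["camera_matrix"];px=np.atleast_2d(px).astype(float)
    d=np.c_[(px[:,0]-K[0,2])/K[0,0],(px[:,1]-K[1,2])/K[1,1],np.ones(len(px))]
    if T is None:
        R=cv2.Rodrigues(np.array(c["rvec"],float))[0];o=-R.T@np.ravel(c["tvec"]);d=d@R
    else: o=T[:3,3];d=d@T[:3,:3].T
    return o+d*((z0-o[2])/d[:,2])[:,None]
E
python3 - <<'E'
from h import *
for n in("top","side"):
    c=manip.capture(n);P=cloud(c);Z=P[...,2]
    box=lambda x0,x1,y0,y1,z0,z1:(P[...,0]>x0)&(P[...,0]<x1)&(P[...,1]>y0)&(P[...,1]<y1)&(Z>z0)&(Z<z1)
    m=box(.45,.65,0,.3,.15,.2)
    print(n,"head pts",m.sum(),np.nanmean(P[m],0),P[m].min(0),P[m].max(0))
    m=box(.45,.65,0,.3,.122-.004,.134)
    print("collar",m.sum(),P[m].mean(0),P[m].min(0),P[m].max(0))
    m=box(.4,.7,-.4,-.1,.105,.13);q=P[m]
    r=cv2.minAreaRect(q[:,:2].astype(np.float32));print("plate",m.sum(),r,np.median(q[:,2]))
    print("low heads",[ (np.round(P[b].mean(0),3).tolist(),P[b][:,2].max()) for b in [box(.4,.65,.13,.3,.07,.14)]])
E
```

```text
top head pts 148 [0.54592329 0.09938465 0.1723322 ] [0.53380966 0.08748709 0.15244408] [0.55906229 0.11315456 0.17758841]
collar 427 [0.54045997 0.11943152 0.1283711 ] [0.51786045 0.07561124 0.11895497] [0.57153087 0.17982732 0.13384425]
plate 5166 ((0.5460466742515564, -0.2380073070526123), (0.1502944976091385, 0.15145951509475708), 28.32314682006836) 0.11743417577579429
low heads [([0.525, 0.184, 0.098], np.float64(0.12973947958897422))]
side head pts 296 [0.54546979 0.0932567  0.16586184] [0.53391812 0.08441091 0.15014925] [0.55904411 0.11198354 0.17587784]
collar 503 [0.54079774 0.10929027 0.12739841] [0.51847969 0.07345687 0.11816425] [0.57148219 0.18025561 0.13397006]
plate 14461 ((0.5465633869171143, -0.23833920061588287), (0.15277281403541565, 0.15183517336845398), 28.166908264160156) 0.11803660518441002
low heads [([0.521, 0.184, 0.098], np.float64(0.12771859896345528))]
```

Both cameras agree: the rod axis is at about (0.5465, 0.0998), the hole at (0.5463, -0.238), and the plate top at 0.118. I'll turn the jaws across the rack (yaw about -72), then travel over the rod.

```bash
python3 -m pendant '[[[0,0,0],[0,0.2267,0],-1],[[0,0,0],[0,0.2267,0],-1],[[0,0,0],[0,0.2267,0],-1],[[0,0,0],[0,0.2267,0],-1],[[0,0,0],[0,0.2267,0],-1]]'
python3 -m pendant '[[[0.4,0,0.145],[0,0,0],-1],[[0.4,0,0.145],[0,0,0],-1],[[0.4,0,0.145],[0,0,0],-1],[[0.4,0,0.145],[0,0,0],-1],[[0.4,0,0.145],[0,0,0],-1]]'
python3 -m pendant '[[[0.4,0,0.145],[0,0,0],-1],[[0.4,0,0.145],[0,0,0],-1],[[0.4,0,0.145],[0,0,0],-1],[[0.4,0,0.145],[0,0,0],-1],[[0,0,0],[0,0,0],-1]]'
python3 - <<'E'
from h import *
s=manip.read_state();c=manip.capture("wrist");cv2.imwrite("pics/w1.png",c["img"][:,:,::-1])
T=Ttool(s)@c["T_tool_cam"];print(s["position"],s["eef_rot"],s["joints"],c["T_tool_cam"])
P=cloud(c,T);Z=P[...,2]
m=(P[...,0]>.45)&(P[...,0]<.65)&(P[...,1]>0.03)&(P[...,1]<.14)&(Z>.15)&(Z<.19)
if m.sum(): print(m.sum(),P[m].mean(0),P[m].min(0),P[m].max(0))
for q in("rod_grip",):
    print(q,[(np.round(d["at"],4).tolist(),round(d["score"],2)) for d in manip.search_frame(c,q)][:4])
E
```

```text
clock: 1.23
position: [0.2046, 0.5374, 0.2314]
eef_rot: [-90.0, 0.0, -72.2]
ft_force: [0.8, -0.4, -0.6]
opening: 0.0856
clock: 1.85
position: [0.3629, 0.3351, 0.2316]
eef_rot: [-90.0, 0.0, -71.8]
ft_force: [0.7, 0.9, 0.5]
opening: 0.0858
clock: 2.48
position: [0.4897, 0.1733, 0.2312]
eef_rot: [-90.0, -0.0, -72.1]
ft_force: [-0.1, 0.7, -0.8]
opening: 0.0855
[0.48968154 0.1733088  0.23124799] [-8.99695442e+01 -3.21451208e-02 -7.21213317e+01] [ 1.82412096e+01  1.32947434e+01  9.67634572e+01 -3.44318979e-02
  6.99115509e+01  3.74350534e-01] [[ 2.92934093e-04  9.60570277e-01  2.78037152e-01 -7.12475229e-02]
 [ 4.04127008e-05 -2.78037175e-01  9.60570314e-01 -1.41748097e-01]
 [ 9.99999956e-01 -2.70147562e-04 -1.20265807e-04 -2.93728895e-05]
 [ 0.00000000e+00  0.00000000e+00  0.00000000e+00  1.00000000e+00]]
1733 [0.54477504 0.10520135 0.16814085] [0.53373746 0.08781022 0.15001363] [0.55912422 0.11455097 0.17522022]
rod_grip [([0.5421, 0.1069, 0.1323], 0.63)]
```

View pics/w1.png

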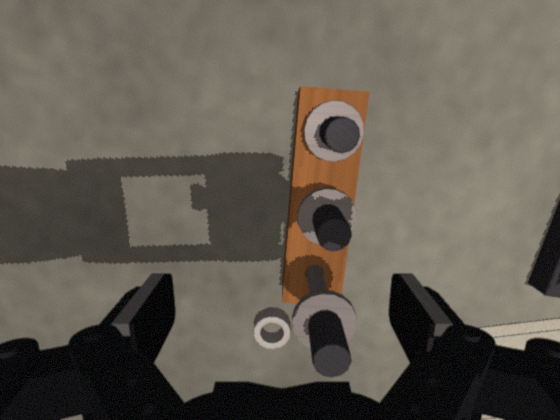

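The wrist view shows the tall rod's head at about (328,345), closest to the gripper, and the jaws straddle across the rack. The remaining shift is about 0.087 m along tool x and 0.0315 m along tool z.

```bash
python3 -m pendant '[[[0.241,0,0.088],[0,0,0],-1],[[0.241,0,0.088],[0,0,0],-1],[[0.241,0,0.088],[0,0,0],-1],[[0,0,0],[0,0,0],-1],[[0,0,0],[0,0,0],-1]]'
python3 - <<'E'
from h import *
s=manip.read_state();c=manip.capture("wrist");cv2.imwrite("pics/w2.png",c["img"][:,:,::-1])
T=Ttool(s)@c["T_tool_cam"];print(s["position"],s["eef_rot"])
t=manip.capture("top")
for P in(cloud(c,T),cloud(t)):
    Z=P[...,2]
    for z0,z1 in((.15,.19),(.168,.18),(.125,.134)):
        m=(P[...,0]>.45)&(P[...,0]<.65)&(P[...,1]>0.03)&(P[...,1]<.135)&(Z>z0)&(Z<z1)
        if m.sum(): print(m.sum(),P[m].mean(0),P[m].min(0),P[m].max(0))
E
```

```text
clock: 3.2
position: [0.5441, 0.1044, 0.2313]
eef_rot: [-90.0, 0.1, -71.8]
ft_force: [-0.6, -0.1, -0.1]
opening: 0.0855
[0.54414795 0.10444743 0.23125614] [-9.00346268e+01  5.49373067e-02 -7.17715790e+01]
1740 [0.54618246 0.10371878 0.17045831] [0.53412035 0.08828323 0.15002913] [0.55972681 0.11426253 0.17498186]
1437 [0.54673339 0.10219553 0.17282884] [0.53412035 0.08828323 0.16802949] [0.55972681 0.11415691 0.17498186]
2079 [0.54460075 0.10828786 0.12905445] [0.52234577 0.0778589  0.12502483] [0.57181815 0.12596404 0.13394252]
```

View pics/w2.png

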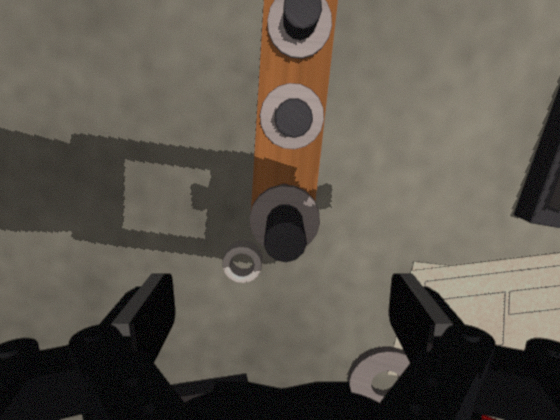

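```bash
python3 -m pendant '[[[0.035,0,0.013],[0,0,0],-1],[[0,0,0],[0,0,0],-1]]'
python3 -m pendant '[[[0,0.2,0],[0,0,0],-1],[[0,0.2,0],[0,0,0],-1],[[0,0.2,0],[0,0,0],-1],[[0,0.18,0],[0,0,0],-1],[[0,0,0],[0,0,0],-1]]'
python3 - <<'E'
from h import *
c=manip.capture("side");cv2.imwrite("pics/s3.png",c["img"][60:320,150:450,::-1].repeat(2,0).repeat(2,1))
s=manip.read_state();print(s["position"],s["eef_rot"],s["ft_force"])
E
```

```text
clock: 3.55
position: [0.5479, 0.0997, 0.2314]
eef_rot: [-90.0, 0.0, -71.8]
ft_force: [-1.2, 0.4, 0.3]
opening: 0.0854
clock: 4.18
position: [0.5467, 0.0994, 0.1363]
eef_rot: [-90.2, 0.0, -71.9]
ft_force: [-0.3, -0.4, 0.2]
opening: 0.0853
[0.54768676 0.09959412 0.13751809] [-9.00582601e+01  1.70374369e-02 -7.18516017e+01] [ 0.47506949  0.49254652 -0.94033294]
```

View pics/s3.png

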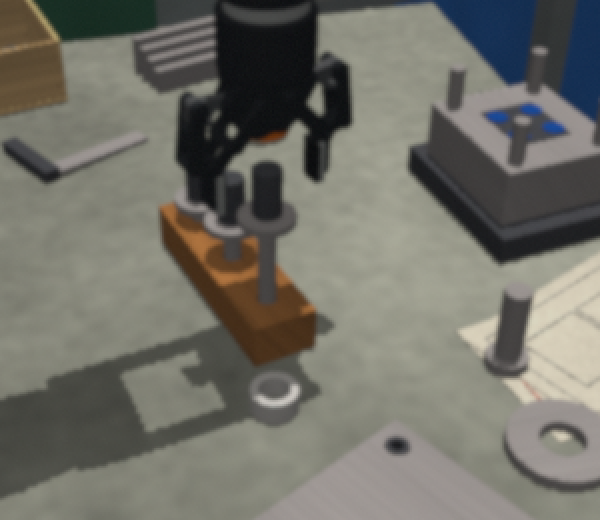

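The fingers straddle the tall head: their tips are at about (205,200) and (318,180), with the head at (267,185). I close now.

```bash
python3 -m pendant '[[[0,0,0],[0,0,0],1],[[0,0,0],[0,0,0],1],[[0,0,0],[0,0,0],1],[[0,0,0],[0,0,0],1],[[0,0,0],[0,0,0],1]]'
python3 -m pendant '[[[0,0,0],[0,0,0],1],[[0,-0.1,0],[0,0,0],1],[[0,-0.1,0],[0,0,0],1],[[0,0,0],[0,0,0],1]]'
```

```text
clock: 4.85
position: [0.5481, 0.0996, 0.1384]
eef_rot: [-90.0, -0.0, -71.9]
ft_force: [-1.8, -0.9, 4.9]
opening: 0.0246
clock: 5.35
position: [0.5484, 0.0996, 0.1626]
eef_rot: [-89.9, -0.0, -71.8]
ft_force: [-0.6, 1.0, -4.2]
opening: 0.0243
```

```bash
python3 -m pendant '[[[0,-0.2,0],[0,0,0],1],[[0,-0.25,0],[0,0,0],1],[[0,-0.25,0],[0,0,0],1],[[0,-0.22,0],[0,0,0],1],[[0,0,0],[0,0,0],1]]'
python3 - <<'E'
from h import *
c=manip.capture("side");cv2.imwrite("pics/s4.png",c["img"])
P=cloud(c);Z=P[...,2]
s=manip.read_state();print(s["position"],s["eef_rot"],s["ft_force"],s["joints"])
for z0 in np.arange(.13,.30,.012):
    m=(abs(P[...,0]-.5475)<.035)&(abs(P[...,1]-.1)<.035)&(Z>z0)&(Z<z0+.012)
    if m.sum(): print(round(z0,3),m.sum(),P[m].mean(0).round(4),P[m].min(0).round(4),P[m].max(0).round(4))
E
```

```text
clock: 5.98
position: [0.5487, 0.0997, 0.2737]
eef_rot: [-89.8, -0.0, -71.9]
ft_force: [-0.0, 0.2, -4.5]
opening: 0.0248
[0.54776723 0.0995333  0.27188011] [-8.99814400e+01  2.39792036e-03 -7.18531720e+01] [-0.8982774   0.46226823 -3.83967608] [ 9.11208497e+00  1.53451607e+01  8.80073949e+01  5.42988603e-03
  7.66294912e+01 -9.03599751e+00]
0.142 27 [0.5472 0.0943 0.1515] [0.5407 0.0904 0.1476] [0.556  0.1004 0.1539]
0.154 60 [0.5474 0.0942 0.16  ] [0.5405 0.091  0.1541] [0.5557 0.0993 0.1654]
0.166 66 [0.5474 0.0939 0.172 ] [0.5404 0.0903 0.1662] [0.5556 0.0987 0.1777]
0.178 63 [0.5471 0.0939 0.184 ] [0.5405 0.0901 0.1781] [0.5556 0.0986 0.1899]
0.19 68 [0.5475 0.094  0.196 ] [0.5407 0.0899 0.1903] [0.5556 0.0982 0.2016]
0.202 72 [0.547  0.0942 0.2083] [0.5402 0.0895 0.202 ] [0.555  0.1027 0.214 ]
0.214 76 [0.5467 0.0946 0.2201] [0.54   0.0903 0.2141] [0.5555 0.1028 0.226 ]
0.226 75 [0.5467 0.0943 0.2321] [0.5397 0.0901 0.226 ] [0.5554 0.1003 0.2375]
0.238 66 [0.5468 0.094  0.2431] [0.5401 0.0902 0.2383] [0.5554 0.1019 0.2492]
0.25 95 [0.5433 0.0812 0.2596] [0.5236 0.0731 0.256 ] [0.5698 0.1015 0.262 ]
0.262 353 [0.5466 0.0902 0.2658] [0.5235 0.0742 0.262 ] [0.5726 0.1154 0.2739]
0.274 211 [0.5477 0.0901 0.2806] [0.522  0.0811 0.2741] [0.5746 0.1025 0.286 ]
0.286 271 [0.5459 0.0901 0.292 ] [0.5216 0.0802 0.2861] [0.5741 0.1024 0.298 ]
0.298 342 [0.5472 0.0921 0.3049] [0.5219 0.0826 0.298 ] [0.5741 0.113  0.31  ]
```

View pics/s4.png

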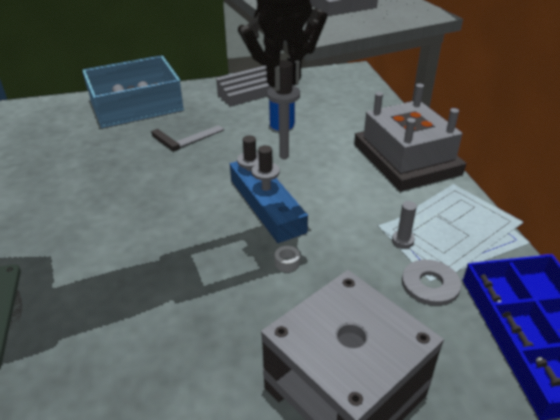

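The picture (channels swapped) shows the rod hanging upright, shank at (283,130), with its tip about 0.1465 m up. Next I travel to above the hole.

```bash
python3 -m pendant '[[[0.2,0,-0.066],[0,0,0],1],[[0.35,0,-0.116],[0,0,0],1],[[0.4,0,-0.133],[0,0,0],1],[[0.4,0,-0.133],[0,0,0],1],[[0.4,0,-0.133],[0,0,0],1]]'
python3 -m pendant '[[[0.4,0,-0.133],[0,0,0],1],[[0.3,0,-0.1],[0,0,0],1],[[0.21,0,-0.07],[0,0,0],1],[[0,0,0],[0,0,0],1],[[0,0,0],[0,0,0],1]]'
cat > look.py <<'E'
from h import *
import sys
c=manip.capture("side");cv2.imwrite(f"pics/{sys.argv[1]}.png",c["img"][:,:,::-1])
P=cloud(c);Z=P[...,2]
s=manip.read_state();p=s["position"];print(s["clock"],p,s["eef_rot"],s["ft_force"],s["opening"])
for z0 in np.arange(.12,.30,.015):
    m=(abs(P[...,0]-p[0])<.035)&(abs(P[...,1]-p[1])<.035)&(Z>z0)&(Z<z0+.015)
    if m.sum(): print(round(z0,3),m.sum(),P[m].mean(0).round(4),P[m].min(0).round(4),P[m].max(0).round(4))
E
python3 look.py s5
```

```text
clock: 6.65
position: [0.5459, -0.123, 0.2697]
eef_rot: [-90.2, 0.1, -71.8]
ft_force: [0.8, 0.5, -5.1]
opening: 0.0244
clock: 7.28
position: [0.5459, -0.2361, 0.2704]
eef_rot: [-90.1, 0.2, -71.9]
ft_force: [0.3, -0.3, -5.0]
opening: 0.0247
7.325 [ 0.54608535 -0.2358032   0.27089155] [-90.08258183   0.12384263 -71.81773188] [ 0.562798    0.28448602 -4.17191316] 0.024625908040028854
0.12 27 [ 0.5431 -0.2432  0.1203] [ 0.5132 -0.2708  0.12  ] [ 0.5799 -0.2014  0.1209]
0.135 27 [ 0.5423 -0.2411  0.1485] [ 0.5369 -0.2444  0.1459] [ 0.5508 -0.2355  0.15  ]
0.15 128 [ 0.5423 -0.2409  0.1577] [ 0.5364 -0.2443  0.1501] [ 0.5517 -0.2332  0.1649]
0.165 131 [ 0.5422 -0.2411  0.1728] [ 0.5362 -0.2447  0.165 ] [ 0.5515 -0.2322  0.18  ]
0.18 137 [ 0.5423 -0.2411  0.1876] [ 0.5364 -0.2448  0.1801] [ 0.5522 -0.233   0.1949]
0.195 148 [ 0.5424 -0.2411  0.2026] [ 0.5366 -0.2444  0.195 ] [ 0.5515 -0.2338  0.2099]
0.21 148 [ 0.5424 -0.2411  0.2176] [ 0.5366 -0.2453  0.2101] [ 0.5517 -0.2326  0.2249]
0.225 128 [ 0.5424 -0.2412  0.2308] [ 0.5368 -0.2446  0.2251] [ 0.552  -0.2334  0.238 ]
0.24 23 [ 0.5368 -0.2537  0.2545] [ 0.5208 -0.2598  0.2533] [ 0.5616 -0.2322  0.255 ]
0.255 957 [ 0.542  -0.2474  0.2616] [ 0.5201 -0.2612  0.255 ] [ 0.5695 -0.2189  0.27  ]
0.27 414 [ 0.5433 -0.246   0.2788] [ 0.519  -0.253   0.2702] [ 0.5722 -0.2342  0.285 ]
0.285 594 [ 0.5411 -0.2458  0.2926] [ 0.5186 -0.2532  0.285 ] [ 0.5727 -0.2331  0.3   ]
```

View pics/s5.png

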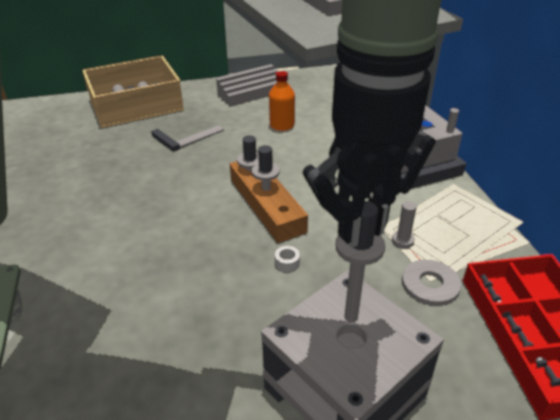

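The rod (shank tip at about (352,320)) hangs over the hole at (352,335). I fit the shank axis against the hole before lowering.

Run:
```python
from h import *
c=manip.capture("side");P=cloud(c);Z=P[...,2]
m=(abs(P[...,0]-.546)<.035)&(abs(P[...,1]+.237)<.035)&(Z>.15)&(Z<.235);q=P[m]
o=-cv2.Rodrigues(np.array(c["rvec"],float))[0].T@np.ravel(c["tvec"]);print("cam",o)
f=lambda a:np.hypot(q[:,0]-a[0]-a[2]*(q[:,2]-.19),q[:,1]-a[1]-a[3]*(q[:,2]-.19))-.008
r=least_squares(f,[.546,-.237,0,0],loss='soft_l1',f_scale=.001);a=r.x
print("axis at .19",a, "tip xy",a[:2]-a[2:]*.045)
m=(abs(P[...,0]-.5463)<.13)&(abs(P[...,1]+.238)<.13)&(Z>.112)&(Z<.124);print(cv2.minAreaRect(P[m][:,:2].astype(np.float32)))
```

```text
cam [ 0.37910181 -0.59692623  0.62148815]
axis at .19 [ 5.45244387e-01 -2.35087831e-01  4.50748046e-03 -2.68172666e-04] tip xy [ 0.54504155 -0.23507576]
((0.5468418002128601, -0.23829631507396698), (0.15263128280639648, 0.15186302363872528), 28.24302101135254)
```

```bash
python3 -m pendant '[[[0.028,0,0],[0,0,0],1],[[0,0,0],[0,0,0],1],[[0,0.15,0],[0,0,0],1],[[0,0.15,0],[0,0,0],1],[[0,0,0],[0,0,0],1]]'
python3 -m pendant '[[[0,0.12,0],[0,0,0],1],[[0,0.12,0],[0,0,0],1],[[0,0,0],[0,0,0],1]]'
python3 look.py s6 | head -1
```

```text
clock: 8.0
position: [0.5467, -0.2394, 0.2347]
eef_rot: [-90.1, 0.1, -71.8]
ft_force: [0.8, -0.2, -4.6]
opening: 0.0247
clock: 8.38
position: [0.5466, -0.2395, 0.2056]
eef_rot: [-90.1, 0.1, -71.8]
ft_force: [0.1, -0.1, -3.8]
opening: 0.0248
8.425 [ 0.54724507 -0.23983864  0.2065558 ] [-9.00594838e+01  6.55981390e-02 -7.18521019e+01] [-0.20871532 -0.21804703 -3.85329416] 0.024702140231754516
```

View pics/s6.png

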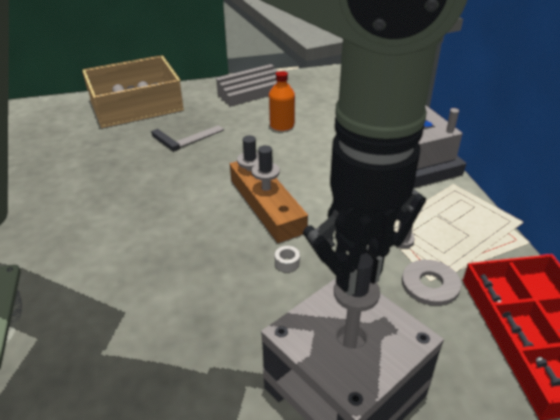

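The rod has entered the top hole at (352,340), centred and with no side force. I keep lowering.

```bash
python3 -m pendant '[[[0,0.12,0],[0,0,0],1],[[0,0.12,0],[0,0,0],1],[[0,0.12,0],[0,0,0],1],[[0,0.12,0],[0,0,0],1],[[0,0,0],[0,0,0],1]]'
python3 look.py s7
```

```text
clock: 9.05
position: [0.5467, -0.2396, 0.1479]
eef_rot: [-90.1, 0.1, -71.9]
ft_force: [-0.5, 0.3, -4.3]
opening: 0.0248
9.1 [ 0.5472978  -0.23987836  0.14893936] [-9.00555110e+01  5.85737425e-02 -7.18534251e+01] [ 0.42133247 -0.5135242  -3.92776911] 0.02471448966889848
0.12 105 [ 0.5388 -0.2552  0.129 ] [ 0.5131 -0.2743  0.12  ] [ 0.578  -0.2104  0.135 ]
0.135 697 [ 0.5438 -0.2512  0.1398] [ 0.5209 -0.2652  0.135 ] [ 0.5708 -0.2252  0.15  ]
0.15 302 [ 0.5441 -0.2495  0.1584] [ 0.5199 -0.2574  0.1501] [ 0.573  -0.2376  0.165 ]
0.165 373 [ 0.5437 -0.2498  0.1725] [ 0.5202 -0.2567  0.165 ] [ 0.5737 -0.2371  0.18  ]
0.18 453 [ 0.5506 -0.2448  0.1864] [ 0.5136 -0.2631  0.18  ] [ 0.5811 -0.2254  0.195 ]
0.195 492 [ 0.5385 -0.2478  0.201 ] [ 0.5123 -0.2657  0.195 ] [ 0.5822 -0.2272  0.21  ]
0.21 429 [ 0.5386 -0.2507  0.2176] [ 0.5123 -0.2647  0.21  ] [ 0.5742 -0.2313  0.2249]
0.225 350 [ 0.5463 -0.2547  0.2323] [ 0.5193 -0.2633  0.225 ] [ 0.5724 -0.2451  0.24  ]
0.24 530 [ 0.5404 -0.2574  0.2478] [ 0.5124 -0.2658  0.24  ] [ 0.578  -0.2411  0.255 ]
0.255 263 [ 0.524  -0.2587  0.2613] [ 0.5123 -0.2633  0.255 ] [ 0.5614 -0.2499  0.2699]
0.27 259 [ 0.5275 -0.2658  0.2801] [ 0.5123 -0.2749  0.27  ] [ 0.5771 -0.2543  0.2849]
0.285 493 [ 0.5329 -0.2679  0.2927] [ 0.5124 -0.2749  0.285 ] [ 0.5779 -0.2527  0.3   ]
```

View pics/s7.png

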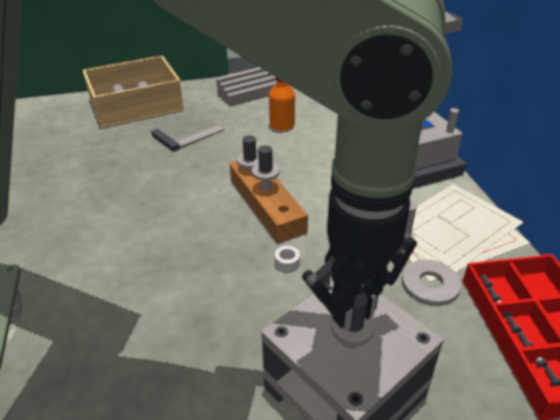

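The collar at (352,328) is about 14 mm above the plate. I go down slowly and watch the force.

```bash
python3 -m pendant '[[[0,0.04,0],[0,0,0],1],[[0,0.04,0],[0,0,0],1],[[0,0.015,0],[0,0,0],1],[[0,0,0],[0,0,0],1]]'
python3 -m pendant '[[[0,0.01,0],[0,0,0],1],[[0,0,0],[0,0,0],1]]'
python3 -m pendant '[[[0,0.01,0],[0,0,0],1],[[0,0,0],[0,0,0],1]]'
```

```text
clock: 9.6
position: [0.5475, -0.24, 0.1382]
eef_rot: [-90.0, 0.0, -71.9]
ft_force: [-0.7, -1.2, -5.1]
opening: 0.0247
clock: 9.85
position: [0.5475, -0.24, 0.1371]
eef_rot: [-90.0, 0.0, -71.9]
ft_force: [-0.5, -1.2, -3.6]
opening: 0.0246
clock: 10.1
position: [0.5475, -0.2399, 0.1358]
eef_rot: [-90.0, 0.0, -71.9]
ft_force: [0.1, 0.1, -3.7]
opening: 0.0247
```

```bash
python3 -m pendant '[[[0,0.008,0],[0,0,0],1],[[0,0,0],[0,0,0],1]]'
python3 -m pendant '[[[0,0.008,0],[0,0,0],1],[[0,0,0],[0,0,0],1]]'
python3 -m pendant '[[[0,0.008,0],[0,0,0],1],[[0,0,0],[0,0,0],1]]'
```

```text
clock: 10.35
position: [0.5475, -0.2399, 0.1348]
eef_rot: [-90.0, 0.0, -71.9]
ft_force: [0.4, -0.4, -4.2]
opening: 0.0249
clock: 10.6
position: [0.5476, -0.24, 0.1345]
eef_rot: [-90.0, -0.0, -71.8]
ft_force: [-1.8, 0.2, -1.0]
opening: 0.0244
clock: 10.85
position: [0.5476, -0.24, 0.1345]
eef_rot: [-90.0, -0.0, -71.9]
ft_force: [-3.3, 0.5, 5.5]
opening: 0.0244
```

Contact at TCP z = 0.1345 m, close to the 0.134 expected, so it is seated. I release and retreat.

```bash
python3 -m pendant '[[[0,0,0],[0,0,0],0.2],[[0,0,0],[0,0,0],-0.3],[[0,0,0],[0,0,0],-1],[[0,0,0],[0,0,0],-1],[[0,0,0],[0,0,0],-1]]'
python3 -m pendant '[[[0,-0.1,0],[0,0,0],-1],[[0,-0.25,0],[0,0,0],-1],[[0,-0.3,0],[0,0,0],-1],[[0,-0.3,0],[0,0,0],-1],[[0,-0.3,0],[0,0,0],-1]]'
python3 -m pendant '[[[0,0,0],[0,0,0],-1],[[0,0,0],[0,0,0],-1]]'
python3 - <<'E'
from h import *
c=manip.capture("side");P=cloud(c);Z=P[...,2]
cv2.imwrite("pics/s9.png",c["img"][220:420,200:480,::-1].repeat(2,0).repeat(2,1))
h=np.array([.5466,-.2382])
near=np.hypot(P[...,0]-h[0],P[...,1]-h[1])<.04
q=P[near&(Z>.132)&(Z<.19)]
f=lambda a:np.hypot(q[:,0]-a[0]-a[2]*(q[:,2]-.15),q[:,1]-a[1]-a[3]*(q[:,2]-.15))-.013
q=q[q[:,2]<.166]
print(least_squares(f,[*h,0,0],loss='soft_l1',f_scale=.001).x)
m=near&(Z>.121);print("top z",np.percentile(P[near&(Z<.2)&(Z>.14)][:,2],99))
q=P[near&(Z>.121)&(Z<.131)];print("collar",len(q),np.percentile(q[:,2],[50,90]))
s=manip.read_state();print(s["clock"],s["position"],s["ft_force"],s["opening"])
E
```

```text
clock: 11.48
position: [0.5476, -0.24, 0.1329]
eef_rot: [-90.0, 0.0, -71.9]
ft_force: [-0.6, -0.5, -1.0]
opening: 0.0853
clock: 12.1
position: [0.5475, -0.24, 0.2852]
eef_rot: [-89.9, -0.0, -71.9]
ft_force: [0.4, -0.4, 0.3]
opening: 0.0855
clock: 12.35
position: [0.5472, -0.2398, 0.2829]
eef_rot: [-90.0, 0.0, -71.9]
ft_force: [0.5, 0.2, -1.0]
opening: 0.0852
[ 0.54728462 -0.23926199  0.00060528 -0.00440772]
top z 0.171735962479316
collar 820 [0.12603632 0.12743083]
12.4 [ 0.54700002 -0.23974751  0.28219625] [ 0.24607178  0.25806104 -0.25058846] 0.08569870812183732
```

View pics/s9.png

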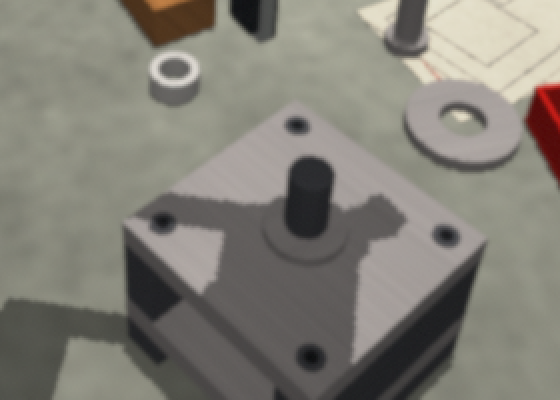

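The rod stands upright with its collar flat on the plate (collar at (307,235) in the crop). Collar top is at 0.126 and head top at about 0.171, both as they should be. The gripper is clear.

```bash
python3 -c "
from cell import manip
print(manip.job_done())"
```

```text
the job is handed in; nothing more can be done
None
```

The longest rod is in the mould frame, threaded through both holes with its collar resting on the top plate. It was released and handed in after about 12.4 s; no verdict is reported.

I gripped it by the head with the jaws across the rack and lifted it clear. I then centred its shank over the hole using depth measurements and lowered it in steps. Contact showed as the wrist force going from −4 N to +5.5 N.

Last checks with the side camera:
- **Position:** the rod axis is about 1 mm from the measured hole centre, within camera accuracy.
- **Upright:** tilt is below 0.3°.
- **Seating:** the collar top is at 0.126 m, where a flat collar on the plate should be. The head top read about 0.171 m against an expected 0.170 m.
- **Gripper:** fully open and clear, about 0.11 m above the top of the rod, with about zero wrist force.

None of these checks failed or disagreed. The rod's lower end below the bottom plate was not visible directly; I inferred it from the collar being seated.

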